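# Hold a whistle rack against the fence for screwing down

## Task

Take the loose turned post out of the drill block, stand it fully home and upright in the empty socket of the whistle rack's foot bar, and let go of it. Then slide the bar square against the fence's aluminium plate, its whole length backed by the plate, and press it there flat on the counter with a steady push of about 10 N (5 to 15 N) without bottoming out the rubber buffers, so that the seller can screw it down: finish while still holding and pressing the bar. Leave the file and the whistles where they are.

Things in the scene. Friction and masses are not known exactly. Their poses are not given: they have to be found in the camera images.
- post: Loose turned ash post, 150 mm tall, 50 g: round shaft 20 mm in diameter from the foot to 122 mm up (foot edge chamfered 1.5 mm), a narrow neck, then a knob 24 mm wide. Origin: centre of its foot; z up along it. It starts standing 20 mm deep in one of the drill block's two holes; the file stands in the other.
- drill_block: Fixed dark wooden block, 160 mm (x) by 60 mm (y) by 40 mm high; two upright holes 22 mm wide and 20 mm deep, at x = -45 and +45 mm, y = 0. Origin: centre of its underside.
- bar: Whistle rack foot, loose, about 0.4 kg: ash bar 60 (x) by 230 (y) by 36 mm high. Origin: centre of its underside; x across it, towards the fence (within 20 degrees at the start). In its middle stands a cleat to grip, 16 (x) by 60 mm (y), from z = 36 to 71 mm. A post is fixed at y = -90 mm (top z = 158 mm); at y = +90 mm is the empty socket, 23 mm wide, 28 mm deep, mouth at z = 36 mm.
- socket_floor (a point): Middle of the floor of the bar's empty socket, in the bar at x = 0, y = 90, z = 8 mm. Same axes as the bar.
- fence: Low fence screwed to the counter: dark wooden rail 290 mm long (y), 28 mm high, with an aluminium plate on rubber buffers on its robot side. Origin: at counter height under the middle of the resting plate's front face; x points into the fence (the way to push), y along it. The bar's middle is at x = -30 mm when it just touches.
- plate_face (a point): Middle of the front face of the fence's aluminium plate, 290 mm long, 18 mm thick, from 4 to 28 mm above the counter. This point is 16 mm above the counter and moves along the fence's x as it is pressed.
- fence_plate (a joint): How far the plate is pushed in (m): 0 at rest, 0.016 bottomed out. The buffers act as a spring of 1.5 N per mm, so 10 N is 6.7 mm.
- file: Small file standing in the drill block's other hole, ash handle down (26 mm at its widest) and flat steel blade up, 135 mm tall. Leave it alone. Origin: centre of its foot.
- duck_a: Yellow glazed clay duck whistle, about 90 by 45 mm, 67 mm tall. Leave it alone. Origin: centre of its underside.
- duck_b: A second duck whistle like the first. Leave it alone. Origin: centre of its underside.
- cherry: Red lacquered cherry-shaped whistle, 42 mm wide and 60 mm tall. Leave it alone. Origin: centre of its underside.
- horn: Small curved horn whistle with polished tip, lying, about 115 mm long and 27 mm thick. Leave it alone. Origin: under its middle, at counter height.

How it is judged (in metres and radians):
On the way, in this order (a step that is already met when the one before it is completed fails the run):
1. the post stands fully home in the bar's socket, upright and released (horizontal distance between post and socket_floor below 0.004 m and z of post in the frame of bar below 0.014 m and angle between post's own z axis and vertical below 0.15 rad and contact force between the fingers and post below 0.1 N), for 0.3 s.
2. the bar is square against the fence plate and pressed with 5 to 15 N (contact force between bar and fence between 5 and 15 N and angle between the x axis of bar and the x axis of fence, either way round below 0.05 rad and y of bar in the frame of fence between -0.032 and 0.032 m and height (world z) of bar below 0.004 m and angle between bar's own z axis and vertical below 0.05 rad and contact force between any of the fingers, the arm and bar above 2 N), for 1 s.
At the end, for the whole second after the job is handed in: Robot still holds or pushes the bar (over 2 N); the bar presses the plate with 5 to 15 N, flat on the counter (4 mm, 0.05 rad), square (0.05 rad), centred within 32 mm, still; the post stands in the socket (4 mm off axis, 6 mm off floor, tilt under 0.15 rad), untouched (all of step 1 and all of step 2 and contact force between the arm and post below 0.1 N and linear speed of bar below 0.01 m/s); the arm keeps its last pose, push and grip.
It fails at once if the fence's rubber buffers are bottomed out (plate pushed in more than 14.5 mm) (value of joint fence_plate above 0.0145 m).
It fails at once if the file is shifted more than 20 mm (distance of file from where it was at the start of the episode above 0.02 m).
It fails at once if a whistle is moved more than 30 mm or a duck or the cherry knocked over (distance of any of duck_a, duck_b, cherry, horn from where it was at the start of the episode above 0.03 m or angle between any of duck_a, duck_b, cherry's own z axis and vertical above 0.5 rad).
It also fails if it takes over 54 s, if anything falls off the work surface, if the arm or the gripper's body presses on something with over 40 N, if the wrist force passes 120 N, or if a joint passes its speed limit or range.

## Robot

A 6-joint arm with a two-finger parallel gripper is mounted at the origin on the work surface. World frame = base frame: x ahead of the robot, y to its left, z up, the work surface at z = 0. Lengths are in mm, angles in rad, forces in N, time in s.
With the tool pointing down it reaches from about 300 to 775 mm from the base axis. Payload 14.6 kg.
Tool frame: the origin (TCP) lies midway between the tips of the shut fingers; the grasp point (between the pads) lies 19 mm behind it; z points along the fingers, y is the line along which they close (so a half turn about z gives the same grasp; the last joint's range is limited). The gripper opens to 85 mm and grips with 20 to 120 N. Pads are 22 mm wide; open, the fingers measure 114 mm over their backs; the gripper's body (76 mm by 85 mm) begins 54 mm behind the grasp point. The pads swing forward as they close: fully open they stand 13 mm farther back than shut.
Start: joints at [-1.271, 0.3, 1.521, -0, 1.321, -0.067], TCP at [197.239, -513.406, 231.281] pointing down, gripper open.
Joint ranges: [-3.03, 3.03], [-0.79, 2.21], [0.23, 2.52], [-1.04, 4.18], [0, 3.07], [-2.55, 2.55]. Speed limits (rad/s): [2.22, 2.22, 2.57, 3.14, 3.14, 3.14].

## Interface

Orientations are given as a 3x3 rotation matrix whose columns are the frame's x, y, z axes.
In Python, from cell import * gives the robot as it stands.
- The arm moves only by the shell command python3 -m crank 'ROWS' [FORCE]. ROWS is a JSON object whose one key "series" holds a list of rows, each a list of 3 entries, a list of its own where there are three numbers: the closure, from -1 (fully open) to 1 (shut), then the shift along the world's x, y, z in m, then the turn about the world's z in rad. In form: {"series": [[claw, [dx, dy, dz], roll], ...]}. A call has 1 to 12 rows; each row is the pose to reach, as a shift and turn from the pose commanded when the call began; what a row does not reach only later rows make up. A row lasts 1/10 s, in which the tool goes at most 50 mm and 8.59 degrees, less where a joint would pass 70% of its speed; a pose out of reach is approached as far as the arm can. A call with a gripper value outside its range is refused whole. The fingers move at their own pace and stop on an object; FORCE is the grip in N (left out, the last holds). Time passes only in rows, so rows that repeat a pose let the fingers close. It gives the time, the measured TCP pose, the force, the opening and the grip force at its end, in the units of the state.
- sense(): the state, without advancing time (a new reading comes with each control period).
- read_camera(name): name is "side" or "top"; returns the picture (400x640x3 uint8, red, green, blue); there is no depth.
- camera_model(name): a dict with "camera_matrix" (3x3 intrinsics, pixels), "camera_from_world" (4x4, takes a point from world to camera coordinates). Camera axes: x right, y down, z forward; pixel columns grow to the right and rows downward; lengths in mm; the calibration is good to about 2 mm. A picture is of the moment at which its call begins. camera_model takes no time and is no camera call.
- finish_job(): hands the job in; it is judged then, once.
The state is a dict: "t": time; "q": joint angles; "dq": joint speeds; "joint_torque": joint torques, N m; "tcp_pos": TCP position; "eef_rot": TCP orientation; "wrist_force": force on the tool from outside, world axes, zero at the start; "wrist_torque": the same for the moment, N m; "grip_width": finger opening in mm; "grasp_force": force on a finger pad.
Only numpy, scipy, OpenCV 4.12 (cv2) and the standard library are available. Lean on these libraries where they do the work, as an engineer would, in place of code of your own. Each camera call takes 0.05 s, during which the arm holds its last target. There are 200 camera calls.

## Working session

There is one attempt and no reset: what is moved stays moved. The work goes in short steps, Python scripts to look and compute and a shell command to move; the robot and the scene stay as the last step left them, time stands still between calls to the robot, and variables do not carry over. Pictures are saved under pics/ and viewed, at most 10 in all, crops included, and the job is handed in when it is done.

```bash
mkdir -p pics; python3 - <<'E'
from cell import *
import cv2,numpy as np
for n in("top","side"):
    cv2.imwrite(f"pics/{n}0.png",read_camera(n)[:,:,::-1])
    m=camera_model(n);print(n,np.round(m["camera_matrix"],1).tolist(),np.round(m["camera_from_world"],3).tolist())
s=sense();print(s["t"],s["tcp_pos"],np.round(s["eef_rot"],3).tolist(),s["grip_width"])
E
ls
```

```text
top [[472.3, 0.0, 326.4], [0.0, 472.3, 194.4], [0.0, 0.0, 1.0]] [[-0.006, -1.0, -0.008, -51.169], [-0.994, 0.007, -0.105, 500.702], [0.105, 0.008, -0.994, 1114.722], [0.0, 0.0, 0.0, 1.0]]
side [[376.1, 0.0, 315.3], [0.0, 376.1, 198.5], [0.0, 0.0, 1.0]] [[-0.964, -0.265, 0.006, 492.224], [-0.152, 0.536, -0.831, 124.235], [0.217, -0.802, -0.557, 876.612], [0.0, 0.0, 0.0, 1.0]]
0.1 [ 197.17688204 -513.21562318  230.78671287] [[0.933, 0.359, -0.0], [0.359, -0.933, 0.001], [0.0, -0.001, -1.0]] 85.21232221958972
pics
```

View pics/top0.png

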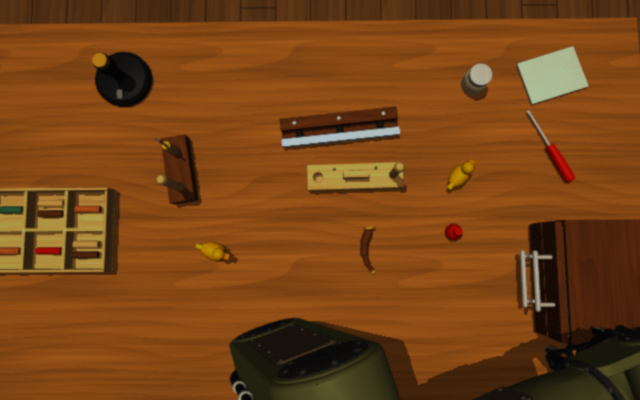

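View pics/side0.png

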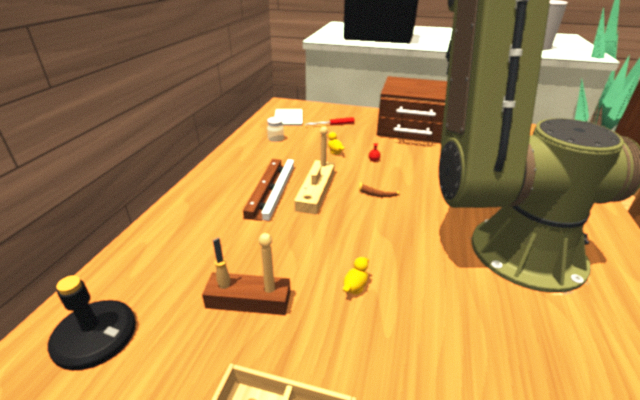

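The top view shows the drill block near (180,170) with the post knob at (162,181), the bar near (355,177) with its socket at about (319,177), and the fence plate from (283,142) to (399,131). The side view shows the post at (267,265) and the file at (220,262). I'll crop closer.

```bash
cat > h.py <<'E'
import cv2,numpy as np
from cell import *
def ray(n,u,v):
    m=camera_model(n);K=np.array(m["camera_matrix"]);T=np.array(m["camera_from_world"])
    R=T[:3,:3];return -R.T@T[:3,3],R.T@np.linalg.inv(K)@[u,v,1]
def at(n,u,v,z):
    c,d=ray(n,u,v);return (c+d*(z-c[2])/d[2])[:2]
def px(n,p):
    m=camera_model(n);T=np.array(m["camera_from_world"]);q=np.array(m["camera_matrix"])@(T[:3,:3]@p+T[:3,3]);return q[:2]/q[2]
def tri(a,b):
    (c1,d1),(c2,d2)=ray("top",*a),ray("side",*b)
    s=np.linalg.lstsq(np.c_[d1,-d2],c2-c1,rcond=None)[0];p,q=c1+d1*s[0],c2+d2*s[1];return (p+q)/2,np.linalg.norm(p-q)
def crop(im,x,y,w,h,k):
    return cv2.resize(im[y:y+h,x:x+w],None,fx=k,fy=k,interpolation=cv2.INTER_CUBIC)
E
python3 - <<'E'
from h import *
t=cv2.imread("pics/top0.png");s=cv2.imread("pics/side0.png")
a=crop(t,150,125,60,90,5);b=crop(t,275,100,130,100,5)   # 300x450, 650x500
cv2.imwrite("pics/c1.png",b)
c=crop(s,200,225,100,90,5);
o=np.zeros((450,800,3),np.uint8);o[:,:300]=a;o[:,300:]=c;cv2.imwrite("pics/c2.png",o)
E
```

```text
(no output)
```

View pics/c1.png

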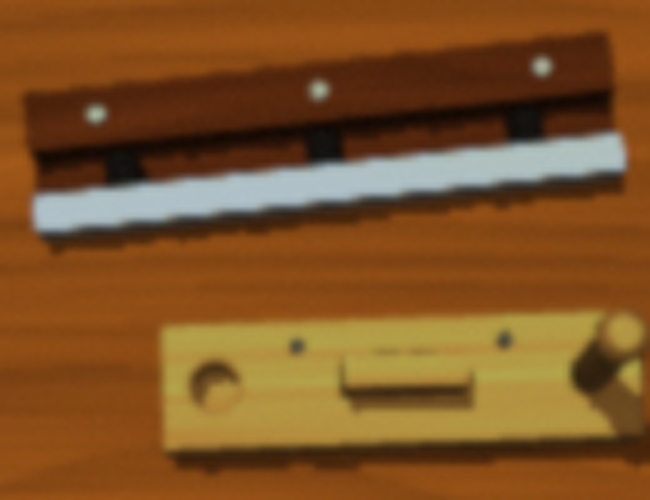

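View pics/c2.png

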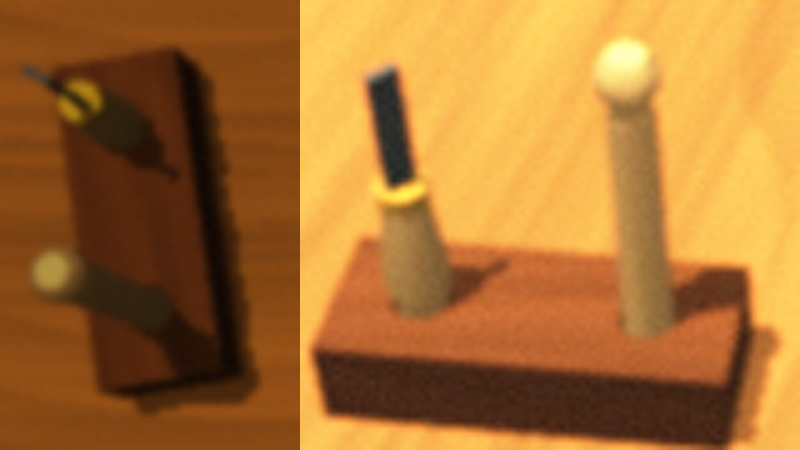

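```bash
python3 - <<'E'
from h import *
f=lambda u,v,x,y:(x+(u+.5)/5-.5,y+(v+.5)/5-.5)
A=lambda u,v:f(u,v,150,125);B=lambda u,v:f(u,v,275,100);C=lambda u,v:f(u-300,v,200,225)
r=lambda x:np.round(x,1)
print("cams",r(ray("top",0,0)[0]),r(ray("side",0,0)[0]))
print("plate front z28",[r(at("top",*B(*p),28)) for p in((36,232),(626,172))])
print("plate back",[r(at("top",*B(*p),28)) for p in((34,197),(622,133))])
print("bar corners z36",[r(at("top",*B(*p),36)) for p in((162,327),(166,449),(645,309),(645,436))])
print("socket",r(at("top",*B(216,386),36)))
print("fixed knob z146",r(at("top",*B(625,333),146)))
print("cleat z71",[r(at("top",*B(*p),71)) for p in((340,355),(471,352),(343,391),(472,388))])
print("knob",r(at("top",*A(56,273),158)),tri(A(56,273),C(627,73)))
print("shaft@block side",r(at("side",*C(650,328),40)))
print("block corners z40",[r(at("top",*A(*p),40)) for p in((58,68),(178,48),(100,390),(222,372))])
print("block side corners",[r(at("side",*C(*p),40)) for p in((362,240),(316,350),(726,384),(747,268))])
print("file ferrule z~90",tri(A(80,101),C(400,190)), "tip",tri(A(25,68),C(381,70)))
E
```

```text
cams [ 380.9  -63.2 1160.5] [302.9 766.9 588.4]
plate front z28 [array([619.7,  53.6]), array([ 647.2, -234.6])]
plate back [array([637.1,  54.6]), array([ 666.7, -233. ])]
bar corners z36 [array([570.9,  -8.2]), array([511.7, -10. ]), array([ 578., -241.]), array([ 516.4, -239.6])]
socket [542.  -34.1]
fixed knob z146 [ 548.2 -214.7]
cleat z71 [array([551.2, -92.9]), array([ 552.2, -154. ]), array([534.3, -94.2]), array([ 535.2, -154.2])]
knob [521.8 300. ] (array([521.18275322, 299.00381462, 160.60814006]), np.float64(0.48759523791778003))
shaft@block side [517.6 306. ]
block corners z40 [array([638.6, 344.9]), array([648. , 286.8]), array([481.8, 320. ]), array([490.1, 261.8])]
block side corners [array([646.4, 293.6]), array([635.1, 350.4]), array([480.5, 324. ]), array([491.9, 266.1])]
file ferrule z~90 (array([610.46369675, 314.1254964 ,  95.45360821]), np.float64(0.2712106091920797)) tip (array([610.11969116, 316.17368737, 156.04751748]), np.float64(3.9675968504565655))
```

The sizes check out: bar posts 180.7 mm apart, plate 289.5 mm long, knob height about 160 mm. Post is near (521,299.5), socket near (542,-34), bar yaw about 1.6°, fence yaw about 5.6° with its centre near (633.5,-90.5). I'll move over the post.

```bash
python3 -m crank '{"series":[[-1,[0.18,0.45,0.03],0],[-1,[0.18,0.45,0.03],0],[-1,[0.18,0.45,0.03],0],[-1,[0.18,0.45,0.03],0],[-1,[0.18,0.45,0.03],0],[-1,[0.18,0.45,0.03],0],[-1,[0.18,0.45,0.03],0],[-1,[0.18,0.45,0.03],0],[-1,[0.18,0.45,0.03],0],[-1,[0.18,0.45,0.03],0],[-1,[0.18,0.45,0.03],0],[-1,[0.18,0.45,0.03],0]]}' 40
python3 -m crank '{"series":[[-0.3,[0.144,0.363,-0.03],0],[-0.3,[0.144,0.363,-0.03],0],[-0.3,[0.144,0.363,-0.03],0],[-0.3,[0.144,0.363,-0.03],0],[-0.3,[0.144,0.363,-0.03],0],[-0.3,[0.144,0.363,-0.03],0],[-0.3,[0.144,0.363,-0.03],0],[-0.3,[0.144,0.363,-0.03],0],[-0.3,[0.144,0.363,-0.03],0],[-0.3,[0.144,0.363,-0.03],0],[-0.3,[0.144,0.363,-0.03],0],[-0.3,[0.144,0.363,-0.03],0]]}'
python3 - <<'E'
from h import *
s=read_camera("side")[:,:,::-1];p=sense();print(p["t"],p["tcp_pos"],p["grip_width"],p["q"])
cv2.imwrite("pics/s1.png",crop(s,180,130,160,120,5)); cv2.imwrite("pics/s1f.png",s)
E
```

```text
t: 1.3
tcp_pos: [377.2, -63.0, 261.1]
eef_rot: [[0.933, 0.361, -0.001], [0.361, -0.933, -0.0], [-0.001, -0.0, -1.0]]
wrist_force: [-0.3, -0.8, 0.1]
grip_width: 85.3
grasp_force: 0.0
t: 2.5
tcp_pos: [521.5, 298.2, 231.8]
eef_rot: [[0.934, 0.357, 0.001], [0.357, -0.934, 0.0], [0.001, 0.0, -1.0]]
wrist_force: [0.6, 0.1, 1.2]
grip_width: 55.6
grasp_force: 0.0
2.55 [521.44650071 298.40017162 231.89428425] 55.3401052212954 [ 4.58816766e-01  4.13039612e-01  1.36716350e+00 -1.41456975e-05
  1.36064976e+00  1.66432568e+00]
```

View pics/s1.png

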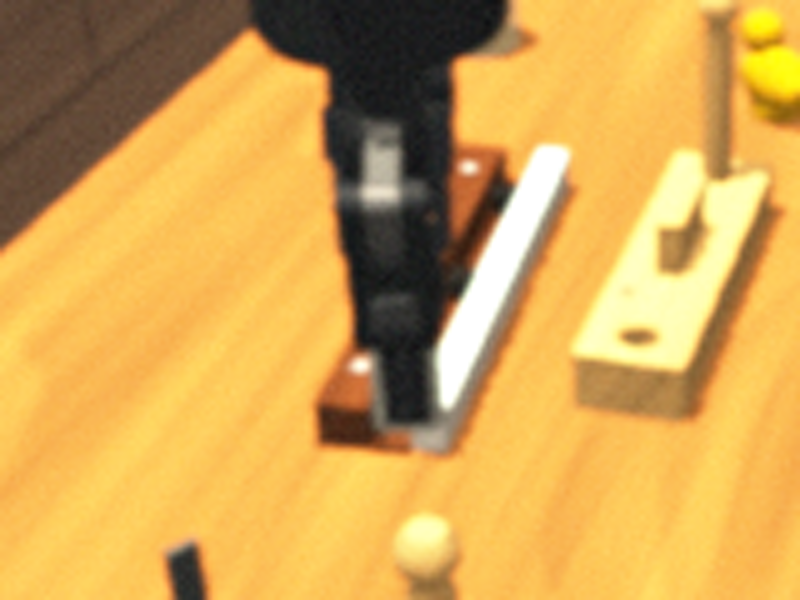

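The front fingertip is at crop (405,420), the knob at (427,545) and the socket mouth at (637,337). I'll check the side calibration against the fingertip.

```bash
python3 - <<'E'
from h import *
F=lambda u,v:(180+(u+.5)/5-.5,130+(v+.5)/5-.5)
d=np.array([-.36,.933,0])
for w in (28,35,40):
  for z in(224,230): print(w,z,px("side",np.array([521.4,298.4,z])+w*d),F(406,418))
print("socket side",at("side",*F(637,337),36))
print("predict knob px for 521,299.5,158",px("side",np.array([521,299.5,158])),F(427,545))
E
```

```text
28 224 [261.95062459 219.69421965] (260.8, 213.2)
28 230 [261.67503092 216.6856599 ] (260.8, 213.2)
35 224 [261.8717065  222.34481001] (260.8, 213.2)
35 230 [261.59298419 219.3218558 ] (260.8, 213.2)
40 224 [261.81439384 224.2697475 ] (260.8, 213.2)
40 230 [261.53339386 221.23651799] (260.8, 213.2)
socket side [541.79032331 -29.25790045]
predict knob px for 521,299.5,158 [264.95684105 240.5098897 ] (265.0, 238.6)
```

Column agreement is within 1 px (about 2 mm). Descending and gripping the shaft.

```bash
python3 -m crank '{"series":[[-0.3,[0,0,-0.04],0],[-0.3,[0,0,-0.08],0],[-0.3,[0,0,-0.11],0],[-0.3,[0,0,-0.123],0],[-0.3,[0,0,-0.123],0],[-0.3,[0,0,-0.123],0]]}' 
python3 -m crank '{"series":[[0,[0,0,0],0],[0.3,[0,0,0],0],[0.6,[0,0,0],0],[0.8,[0,0,0],0],[1,[0,0,0],0],[1,[0,0,0],0],[1,[0,0,0],0],[1,[0,0,0],0]]}' 30
```

```text
t: 3.15
tcp_pos: [522.0, 299.7, 110.0]
eef_rot: [[0.934, 0.358, 0.002], [0.358, -0.934, 0.001], [0.002, -0.0, -1.0]]
wrist_force: [0.5, -0.6, 0.5]
grip_width: 55.5
grasp_force: 0.0
t: 3.95
tcp_pos: [521.6, 299.8, 109.2]
eef_rot: [[0.933, 0.359, 0.001], [0.359, -0.933, 0.001], [0.002, -0.0, -1.0]]
wrist_force: [-1.2, -0.8, 6.1]
grip_width: 19.5
grasp_force: 28.8
```

Gripped at 19.5 mm with little side load. Lifting and carrying to above the socket, turning so the fingers close along the bar's x.

```bash
python3 -m crank '{"series":[[1,[0,0,0.03],0],[1,[0,0,0.06],0],[1,[0,0,0.08],0],[1,[0.002,-0.04,0.08],0.12],[1,[0.004,-0.08,0.08],0.24],[1,[0.008,-0.12,0.08],0.36],[1,[0.01,-0.16,0.08],0.48],[1,[0.013,-0.2,0.08],0.6],[1,[0.016,-0.24,0.08],0.72],[1,[0.018,-0.28,0.08],0.84],[1,[0.02,-0.31,0.08],0.96],[1,[0.0205,-0.3315,0.08],1.08]]}' 
python3 -m crank '{"series":[[1,[0,0,-0.02],0.12],[1,[0,0,-0.035],0.15],[1,[0,0,-0.035],0.15],[1,[0,0,-0.035],0.15],[1,[0,0,-0.035],0.15]]}'
python3 - <<'E'
from h import *
s=read_camera("side")[:,:,::-1];t=read_camera("top")[:,:,::-1];p=sense();print(p["t"],p["tcp_pos"],p["grip_width"],np.round(p["eef_rot"],3).tolist())
o=np.zeros((600,800,3),np.uint8);o[:,:480]=crop(s,275,120,80,100,6)
o[:480,480:]=crop(t,290,130,80,120,4);cv2.imwrite("pics/s2.png",o)
E
```

```text
t: 5.15
tcp_pos: [541.6, -33.9, 188.4]
eef_rot: [[0.12, 0.993, 0.0], [0.993, -0.12, -0.0], [-0.0, 0.0, -1.0]]
wrist_force: [0.4, 0.3, -0.4]
grip_width: 19.2
grasp_force: 29.5
t: 5.65
tcp_pos: [542.2, -31.8, 154.3]
eef_rot: [[-0.025, 1.0, 0.001], [1.0, 0.025, -0.0], [-0.0, 0.001, -1.0]]
wrist_force: [-0.7, -0.9, 0.3]
grip_width: 19.3
grasp_force: 29.5
5.75 [542.07405267 -31.79502435 154.12348624] 19.369761215875258 [[-0.026, 1.0, 0.001], [1.0, 0.026, -0.0], [-0.0, 0.001, -1.0]]
```

View pics/s2.png

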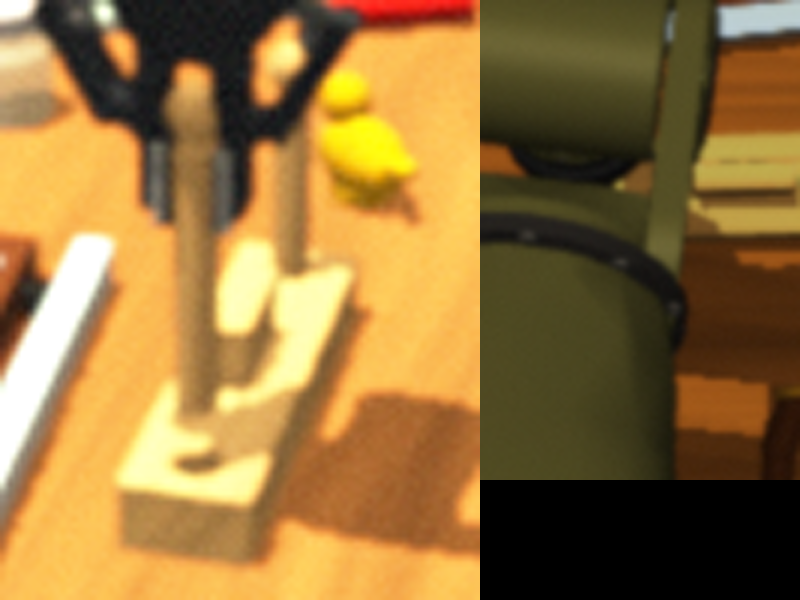

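The side view shows the post's foot at crop (196,~420) and the socket mouth at (203,463). The top view is hidden by the arm. Comparing predicted with measured offsets.

```bash
python3 - <<'E'
from h import *
F=lambda u,v:np.array((275+(u+.5)/6-.5,120+(v+.5)/6-.5))
s=F(203,463)
for p in [(542,-31.8,36),(542,-31.8,65)]:
  r=[px("side",np.array([p[0]+10*np.cos(a),p[1]+10*np.sin(a),p[2]])) for a in np.linspace(0,6.28,60)]
  r=np.array(r);print(p,px("side",np.array(p,float)),r[:,0].min(),r[:,0].max(),r[:,1].max())
print("socket",s,"foot bottom",F(196,420),"edges",F(178,400),F(215,400))
print("J/mm",px("side",np.array([543.,-31.8,65]))-px("side",np.array([542.,-31.8,65])),px("side",np.array([542,-30.8,65]))-px("side",np.array([542.,-31.8,65])))
im=cv2.imread("pics/s2.png")[:,:,::-1].astype(int)
print("col196",[(y,im[y,190:203].mean(0).astype(int).tolist()) for y in range(396,492,4)])
print("row455..470",[(x,im[460:467,x].mean(0).astype(int).tolist()) for x in range(160,244,4)])
print("row360 ",[(x,im[370:385,x].mean(0).astype(int).tolist()) for x in range(168,226,4)])
E
```

```text
(542, -31.8, 36) [307.19519934 196.47898879] 303.43301294713035 310.9567689588461 198.57260404593475
(542, -31.8, 65) [307.12599361 187.23583969] 303.3019986765702 310.94930131833746 189.28542263821728
socket [308.41666667 196.75      ] foot bottom [307.25       189.58333333] edges [304.25 186.25] [310.41666667 186.25      ]
J/mm [-0.36671947 -0.05579625] [-0.10828455  0.1957378 ]
col196 [(396, [162, 119, 64]), (400, [162, 116, 64]), (404, [165, 119, 67]), (408, [170, 125, 69]), (412, [185, 138, 75]), (416, [203, 152, 83]), (420, [220, 166, 90]), (424, [231, 179, 97]), (428, [236, 188, 104]), (432, [246, 214, 118]), (436, [254, 239, 139]), (440, [255, 249, 157]), (444, [255, 254, 163]), (448, [254, 240, 145]), (452, [248, 208, 113]), (456, [207, 159, 83]), (460, [164, 119, 64]), (464, [150, 110, 61]), (468, [164, 118, 63]), (472, [206, 162, 85]), (476, [247, 218, 116]), (480, [255, 247, 153]), (484, [255, 254, 173]), (488, [255, 253, 169])]
row455..470 [(160, [255, 253, 176]), (164, [255, 251, 163]), (168, [255, 244, 144]), (172, [247, 215, 116]), (176, [228, 176, 91]), (180, [195, 141, 72]), (184, [167, 120, 64]), (188, [160, 117, 65]), (192, [156, 114, 63]), (196, [155, 113, 61]), (200, [153, 111, 61]), (204, [148, 108, 60]), (208, [146, 107, 59]), (212, [152, 110, 60]), (216, [172, 126, 68]), (220, [203, 154, 82]), (224, [226, 178, 93]), (228, [241, 200, 107]), (232, [248, 217, 120]), (236, [250, 225, 129]), (240, [253, 234, 138])]
row360  [(168, [251, 196, 95]), (172, [246, 189, 96]), (176, [236, 177, 90]), (180, [218, 163, 86]), (184, [199, 149, 81]), (188, [187, 139, 75]), (192, [176, 130, 70]), (196, [165, 121, 65]), (200, [154, 113, 61]), (204, [146, 107, 57]), (208, [143, 105, 57]), (212, [145, 107, 60]), (216, [149, 109, 60]), (220, [161, 118, 63]), (224, [175, 130, 69])]
```

Foot and socket line up within about 1 mm, so I'll apply dx = −1 mm and lower gently.

```bash
python3 -m crank '{"series":[[1,[-0.001,0,-0.015],0],[1,[-0.001,0,-0.024],0],[1,[-0.001,0,-0.028],0],[1,[-0.001,0,-0.032],0],[1,[-0.001,0,-0.035],0],[1,[-0.001,0,-0.035],0]]}'
```

```text
t: 6.35
tcp_pos: [540.8, -31.9, 118.2]
eef_rot: [[-0.026, 1.0, 0.0], [1.0, 0.026, 0.0], [0.0, 0.0, -1.0]]
wrist_force: [0.1, 0.2, -1.0]
grip_width: 19.4
grasp_force: 29.5
```

No resistance at 7 mm below the mouth, so the post is entering. Continuing down.

```bash
python3 -m crank '{"series":[[1,[0,0,-0.005],0],[1,[0,0,-0.01],0],[1,[0,0,-0.014],0],[1,[0,0,-0.018],0],[1,[0,0,-0.02],0],[1,[0,0,-0.02],0]]}'
```

```text
t: 6.95
tcp_pos: [540.6, -31.9, 98.0]
eef_rot: [[-0.026, 1.0, -0.0], [1.0, 0.026, 0.0], [0.0, -0.0, -1.0]]
wrist_force: [1.8, 0.8, -0.7]
grip_width: 19.5
grasp_force: 29.5
```

Now 1 mm further, release slowly, and look.

```bash
python3 -m crank '{"series":[[1,[0,0,-0.001],0],[1,[0,0,-0.002],0],[0.6,[0,0,-0.002],0],[0.2,[0,0,-0.002],0],[0,[0,0,-0.002],0],[-0.3,[0,0,-0.002],0],[-0.3,[0,0,-0.002],0],[-0.3,[0,0,-0.002],0],[-0.3,[0,0,-0.002],0],[-0.3,[0,0,-0.002],0]]}'
python3 -m crank '{"series":[[-0.3,[0,0,0.03],0],[-0.3,[0,0,0.07],0],[-0.3,[0,0,0.11],0],[-0.3,[-0.04,-0.04,0.11],0],[-0.3,[-0.04,-0.08,0.11],0],[-0.3,[-0.08,-0.08,0.11],0],[-0.3,[-0.12,-0.08,0.11],0],[-0.3,[-0.15,-0.08,0.11],0],[-0.3,[-0.15,-0.08,0.11],0],[-0.3,[-0.15,-0.08,0.11],0]]}'
python3 - <<'E'
from h import *
s=read_camera("side")[:,:,::-1];t=read_camera("top")[:,:,::-1];p=sense();print(p["t"],p["tcp_pos"],p["grip_width"])
cv2.imwrite("pics/t3f.png",t);cv2.imwrite("pics/s3f.png",s)
o=np.zeros((600,800,3),np.uint8);o[:,:400]=crop(s,280,110,80,120,5)
o[:480,400:]=crop(t,300,120,100,120,4);cv2.imwrite("pics/s3.png",o)
E
```

```text
t: 7.95
tcp_pos: [540.7, -31.9, 96.3]
eef_rot: [[-0.026, 1.0, -0.0], [1.0, 0.026, 0.0], [0.0, -0.0, -1.0]]
wrist_force: [-0.4, -0.4, 0.8]
grip_width: 55.7
grasp_force: 0.0
t: 8.95
tcp_pos: [390.9, -112.1, 206.8]
eef_rot: [[-0.026, 1.0, 0.001], [1.0, 0.026, -0.0], [-0.001, 0.001, -1.0]]
wrist_force: [1.3, -0.7, -0.4]
grip_width: 55.5
grasp_force: 0.0
9.05 [ 391.39252891 -111.96251783  206.43590465] 55.66197590090279
```

View pics/s3.png

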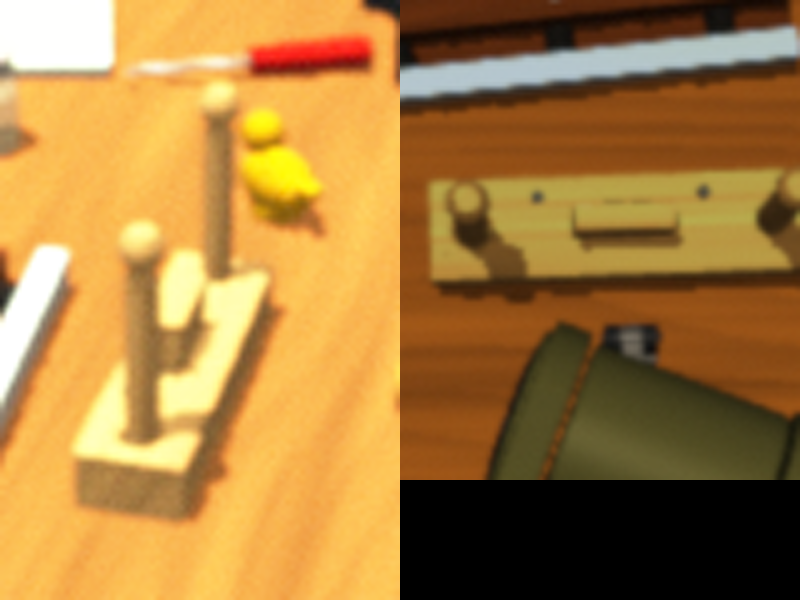

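The post stands upright in the socket, its top level with the fixed post, and the bar hasn't moved. Next I'll grip the cleat at about (543,-122).

```bash
python3 -m crank '{"series":[[-0.3,[0.05,-0.005,0],0],[-0.3,[0.1,-0.01,0],0],[-0.3,[0.14,-0.01,0],0],[-0.3,[0.1525,-0.01,0],0],[-0.3,[0.1525,-0.01,-0.03],0],[-0.3,[0.1525,-0.01,-0.06],0],[-0.3,[0.1525,-0.01,-0.09],0],[-0.3,[0.1525,-0.01,-0.12],0],[-0.3,[0.1525,-0.01,-0.145],0],[-0.3,[0.1525,-0.01,-0.16],0],[-0.3,[0.1525,-0.01,-0.163],0],[-0.3,[0.1525,-0.01,-0.163],0]]}'
python3 -m crank '{"series":[[0,[0,0,0],0],[0.3,[0,0,0],0],[0.6,[0,0,0],0],[0.8,[0,0,0],0],[1,[0,0,0],0],[1,[0,0,0],0],[1,[0,0,0],0],[1,[0,0,0],0]]}' 40
```

```text
t: 10.25
tcp_pos: [543.7, -121.9, 43.4]
eef_rot: [[-0.026, 1.0, 0.0], [1.0, 0.026, -0.0], [-0.0, 0.0, -1.0]]
wrist_force: [0.5, 0.6, 1.1]
grip_width: 55.7
grasp_force: 0.0
t: 11.05
tcp_pos: [543.8, -122.0, 44.0]
eef_rot: [[-0.026, 1.0, 0.001], [1.0, 0.026, -0.0], [-0.0, 0.001, -1.0]]
wrist_force: [1.3, 0.2, 5.5]
grip_width: 15.4
grasp_force: 43.3
```

Gripped (15.4 mm). Sliding gently towards a 15 mm standoff from the fence, with a turn of 0.072 rad.

```bash
python3 -m crank '{"series":[[1,[0.002,0.001,0],0.006],[1,[0.006,0.004,0],0.012],[1,[0.01,0.007,0],0.02],[1,[0.015,0.01,0],0.028],[1,[0.02,0.013,0],0.036],[1,[0.025,0.016,0],0.044],[1,[0.03,0.019,0],0.052],[1,[0.035,0.022,0],0.06],[1,[0.04,0.025,0],0.068],[1,[0.043,0.028,0],0.072],[1,[0.045,0.0295,0],0.072],[1,[0.045,0.0295,0],0.072]]}'
python3 - <<'E'
from h import *
s=read_camera("side")[:,:,::-1];t=read_camera("top")[:,:,::-1];p=sense();print(p["t"],p["tcp_pos"],p["grip_width"],p["wrist_force"],np.round(p["eef_rot"],3).tolist())
o=np.zeros((600,800,3),np.uint8);o[:,:400]=crop(s,240,110,80,120,5)
o[:480,400:]=crop(t,275,95,100,120,4);cv2.imwrite("pics/s4.png",o)
E
```

```text
t: 12.25
tcp_pos: [588.4, -92.9, 44.0]
eef_rot: [[-0.098, 0.995, 0.0], [0.995, 0.098, -0.001], [-0.001, 0.0, -1.0]]
wrist_force: [-2.2, -2.3, 8.1]
grip_width: 15.2
grasp_force: 43.5
12.35 [588.38600034 -92.88991159  43.99815736] 15.447397207996728 [-1.487393   -2.78840638  7.05453471] [[-0.098, 0.995, 0.0], [0.995, 0.098, -0.001], [-0.001, 0.0, -1.0]]
```

View pics/s4.png

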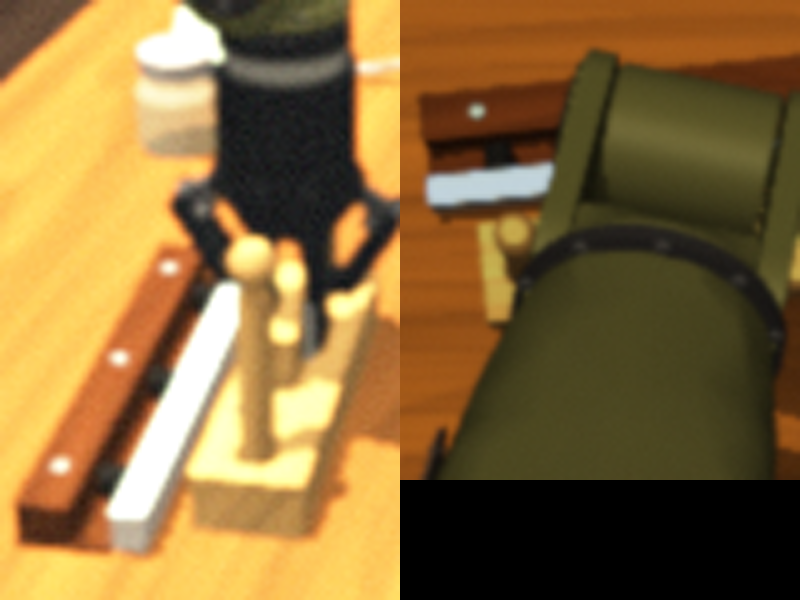

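The bar's left end sits about 30 mm inside the plate's end, as it should when centred, and the gap is about 15 mm and looks parallel. Closing in.

```bash
python3 -m crank '{"series":[[1,[0.003,0.0003,0],0],[1,[0.006,0.0006,0],0],[1,[0.008,0.0008,0],0],[1,[0.01,0.001,0],0],[1,[0.01,0.001,0],0]]}'
python3 -m crank '{"series":[[1,[0.002,0.0002,0],0],[1,[0.002,0.0002,0],0]]}'
python3 -m crank '{"series":[[1,[0.002,0.0002,0],0],[1,[0.002,0.0002,0],0]]}'
python3 -m crank '{"series":[[1,[0.002,0.0002,0],0],[1,[0.002,0.0002,0],0]]}'
```

```text
t: 12.85
tcp_pos: [598.1, -91.8, 44.0]
eef_rot: [[-0.098, 0.995, -0.001], [0.995, 0.098, -0.001], [-0.0, -0.001, -1.0]]
wrist_force: [-3.7, -2.0, 9.1]
grip_width: 15.0
grasp_force: 43.7
t: 13.05
tcp_pos: [600.0, -91.6, 44.0]
eef_rot: [[-0.098, 0.995, -0.001], [0.995, 0.098, -0.001], [-0.0, -0.001, -1.0]]
wrist_force: [-6.3, -2.8, 10.2]
grip_width: 15.6
grasp_force: 43.8
t: 13.25
tcp_pos: [602.0, -91.4, 44.0]
eef_rot: [[-0.098, 0.995, -0.001], [0.995, 0.098, -0.001], [-0.0, -0.001, -1.0]]
wrist_force: [-5.7, -2.1, 9.2]
grip_width: 15.1
grasp_force: 43.8
t: 13.45
tcp_pos: [604.0, -91.2, 44.0]
eef_rot: [[-0.098, 0.995, -0.001], [0.995, 0.098, -0.001], [-0.0, -0.001, -1.0]]
wrist_force: [-6.8, -1.5, 10.0]
grip_width: 15.5
grasp_force: 43.8
```

```bash
for i in 1 2; do python3 -m crank '{"series":[[1,[0.002,0.0002,0],0],[1,[0.002,0.0002,0],0],[1,[0.002,0.0002,0],0]]}' | egrep 'tcp|wrist'; done
python3 - <<'E'
from h import *
s=read_camera("side")[:,:,::-1];t=read_camera("top")[:,:,::-1];p=sense();print(p["t"],p["tcp_pos"],p["wrist_force"],p["wrist_torque"])
o=np.zeros((600,800,3),np.uint8);o[:,:400]=crop(s,240,110,80,120,5)
o[:480,400:]=crop(t,275,95,100,120,4);cv2.imwrite("pics/s5.png",o)
E
```

```text
tcp_pos: [605.8, -91.0, 44.0]
wrist_force: [-6.8, -1.9, 10.2]
tcp_pos: [607.4, -90.9, 43.9]
wrist_force: [-11.9, -2.7, 12.8]
14.15 [607.46761824 -90.87388549  44.00548627] [-10.40460812  -2.74129085  13.08489551] [-0.40010695  1.92490241  0.18167204]
```

View pics/s5.png

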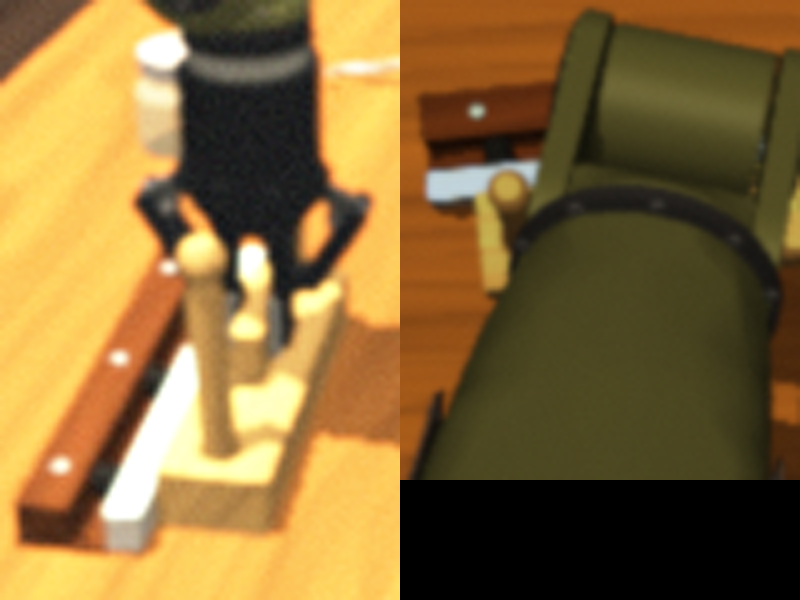

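The bar is now touching the plate: the force rises from about 605.5 mm on, and the plate's left end has shifted slightly. Pressing on in steps and watching the slope.

```bash
for i in 1 2 3; do python3 -m crank '{"series":[[1,[0.0015,0.00015,0],0],[1,[0.0015,0.00015,0],0],[1,[0.0015,0.00015,0],0],[1,[0.0015,0.00015,0],0]]}' | egrep 'tcp|wrist|eef'; done
```

```text
tcp_pos: [608.5, -90.7, 44.0]
eef_rot: [[-0.098, 0.995, -0.003], [0.995, 0.098, -0.0], [-0.0, -0.003, -1.0]]
wrist_force: [-14.9, -2.9, 16.1]
tcp_pos: [609.8, -90.6, 44.0]
eef_rot: [[-0.098, 0.995, -0.004], [0.995, 0.098, -0.0], [-0.0, -0.004, -1.0]]
wrist_force: [-16.5, -3.0, 18.1]
tcp_pos: [611.1, -90.5, 44.0]
eef_rot: [[-0.098, 0.995, -0.004], [0.995, 0.098, -0.0], [0.0, -0.004, -1.0]]
wrist_force: [-18.8, -1.7, 18.7]
```

```bash
python3 -m crank '{"series":[[1,[0.0007,0.0001,0],0],[1,[0.0007,0.0001,0],0],[1,[0.0007,0.0001,0],0],[1,[0.0007,0.0001,0],0],[1,[0.0007,0.0001,0],0],[1,[0.0007,0.0001,0],0],[1,[0.0007,0.0001,0],0],[1,[0.0007,0.0001,0],0],[1,[0.0007,0.0001,0],0],[1,[0.0007,0.0001,0],0],[1,[0.0007,0.0001,0],0],[1,[0.0007,0.0001,0],0]]}' | egrep 't:|tcp|wrist|eef'
python3 - <<'E'
from h import *
t=read_camera("top")[:,:,::-1];s=read_camera("side")[:,:,::-1]
cv2.imwrite("pics/t6f.png",t)
a=cv2.imread("pics/top0.png")
def prof(im,dv):  # plate top-edge (dark->bright) and front edge subpixel, per column
    r=[]
    for c in range(287,300):
        b=im[128:152,c,0].astype(float);k=b.argmax();h=(b.max()+30)/2
        i=k
        while b[i]>h:i-=1
        r.append(128+i+(h-b[i])/(b[i+1]-b[i]))
    return np.array(r)
p0,p1=prof(a,0),prof(t,0);d=p0-p1
print(np.round(d,2),"median mm",np.median(d)*2.37)
o=np.zeros((600,800,3),np.uint8);o[:,:400]=crop(s,230,110,80,120,5);o[:480,400:]=crop(t,275,95,100,120,4);cv2.imwrite("pics/s6.png",o)
E
```

```text
t: 16.55
tcp_pos: [611.6, -90.5, 44.1]
eef_rot: [[-0.098, 0.995, -0.005], [0.995, 0.098, -0.0], [0.0, -0.005, -1.0]]
wrist_force: [-21.4, -2.3, 20.0]
[3.06 3.01 2.92 2.81 2.75 2.57 2.47 2.63 2.84 3.06 3.09 2.98 2.9 ] median mm 6.864738562091494
```

View pics/s6.png

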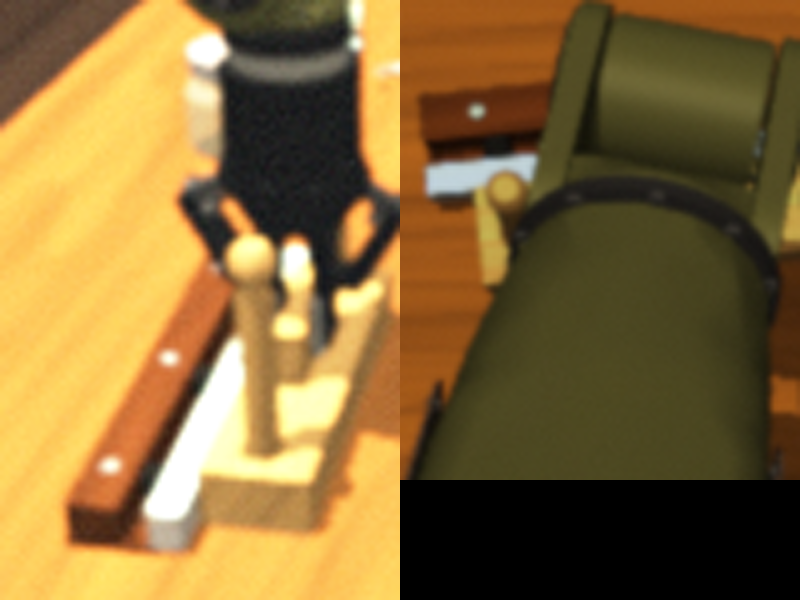

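The picture shows the plate pushed in by about 6.9 mm (≈10 N), the bar flush and square against it, and the post upright in its socket at (255,440). Handing in.

```bash
python3 -c "
from cell import *
print(finish_job())"
```

```text
the job is handed in; nothing more can be done
None
```

The job is handed in: the post stands in the bar's socket, released and upright, and the gripper still holds the bar against the fence plate at about 10 N (plate pushed in about 6.9 mm, measured in the top camera); the judge's verdict was not shown.

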